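Shut the control box and lock its cover screws

ROBOT

A 6-joint arm with a two-finger parallel gripper is mounted at the origin on a cart in front of the work surface, level with it; the furniture and walls round the work are solid. World frame = base frame: x ahead of the robot, y to its left, z up, the work surface at z = 0. Lengths are in mm, angles in degrees, forces in N, time in s.
With the tool pointing down it reaches from about 225 to 725 mm from the base axis. Payload 3.1 kg.
Tool frame: the origin (TCP) lies at the centre of the arm's flange, where the gripper is bolted on; the fingertips stand 173 mm ahead of it and the grasp point (between the pads) lies ctrl.grip_depth ahead of it (ctrl.grip_depth is the distance from the TCP to the grasp point, in mm); z points along the fingers, y is the line along which they close (so a half turn about z gives the same grasp; the last joint's range is limited). The gripper opens to 85 mm and grips with 20 to 120 N. Pads are 22 mm wide; open, the fingers measure 114 mm over their backs; the gripper's body (76 mm by 85 mm) begins 54 mm behind the grasp point. The pads swing forward as they close: fully open they stand 13 mm farther back than shut.
Start: joints at [-78.484, 2.75, 5.684, 92.934, 0, 82.678], TCP at [169.511, -496.874, 404.712] pointing down, gripper open.
Joint ranges: [-166.93, 166.93], [-56.73, 111.36], [-69.38, 81.34], [-121.58, 131.49], [-85.45, 84.26], [-180, 180]. Speed limits (degrees/s): [159.86, 159.86, 180, 180, 180, 180].

INTERFACE

Orientations are given as [roll, pitch, yaw] about the fixed x, y, z axes, in that order (R = Rz(yaw) Ry(pitch) Rx(roll)).
In Python, from bench import ctrl, get_image gives the robot as it stands. Calls block until the motion is done:
- ctrl.move_pose(position, orientation): joint-space move of the TCP to a pose.
- ctrl.move_straight(position, rotation=None, feed=150, contact_N=None): straight line of the TCP; rotation=None keeps the orientation; feed is the mean speed in mm/s. With contact_N (N) it stops when the force on the tool has changed by that much, and returns True; else False.
- ctrl.set_joints(angles): joint-space move.
- ctrl.command_gripper(opening): finger opening in mm; the grip force is fixed at half the most; returns when the fingers have stopped.
- ctrl.dwell(seconds).
- ctrl.solve_ik(position, orientation): joint angles nearest the present ones, or None.
- ctrl.get_state(): the state.
- get_image(name): name is "scene" or "top"; returns a dict with "pixels" (480x640x3 uint8, blue, green, red), "z_map" (480x640 float32, mm along the optical axis (not along the pixel's ray), 0 where there is no reading), "fx", "fy", "cx", "cy" (pixels), "T" (4x4, takes a point from camera to world coordinates). Camera axes: x right, y up, looking along -z (the intrinsics and any distortion apply to the point x, -y, -z); pixel columns grow to the right and rows downward; lengths in mm; the calibration is good to about 2 mm. A picture is of the moment at which its call begins.
A pose or a line that the arm cannot do raises ctrl.Unreachable and nothing moves.
- ctrl.finish_job(): hands the job in; it is judged then, once.
The state is a dict: "t": time; "joint_pos": joint angles; "dq": joint speeds; "joint_efforts": joint torques, N m; "tool_pos": TCP position; "tool_rot": TCP orientation; "wrist_force": force on the tool from outside, world axes, zero at the start; "ft_torque": the same for the moment, N m; "width": finger opening in mm; "grip_force": force on a finger pad.
Only numpy, scipy, OpenCV 4.12 (cv2) and the standard library are available. Lean on these libraries where they do the work, as an engineer would, in place of code of your own. Each camera call takes 0.05 s, during which the arm holds its last target. There are 200 camera calls.

TASK

Shut the cover of the grey control box, then lock both of its brass slotted quarter-turn screws with the red flat-blade screwdriver: press each one in against its spring, keep it pressed while turning it clockwise to its stop, and let it spring back up. Finally put the red screwdriver back upright in the free hole of its wooden stand, and leave the other things where they are; do not work the screws with the fingers.

Things in the scene. Friction and masses are not known exactly. Their poses are not given: they have to be found in the camera images.
- control_box: Grey plastic control box fixed on the worktop, 150 (its x) x 190 (its y) x 45 mm without the cover. Origin: centre of its underside; x points to the hinge side (away from the robot at yaw 0), z up. Two dark steel hinge knuckles on the +x edge; the hinge line runs along y at x = +75 mm, z = 45 mm.
- cover (a joint): Angle of the hinged cover in rad: 0 shut, grows as its -x edge rises; starts ajar; a stiff hinge (0.3 N m of friction) keeps it where left. Painted grey plate 154 x 194 x 10 mm. Two round bosses (radius 24 outside, 17.5 inside, 12 mm high) hold the screws, centred when shut at x = -13, y = +52 (left) and -52 mm (right) of the box. Between the bosses and the -x edge it is free to push on.
- cover_edge (a point): Middle of the cover's free (-x) edge, on the cover's top face, 150 mm from the hinge line; it moves with the cover. Axes as those of the box when shut, turned with the cover.
- screw_left (a joint): Turn of the left (+y) brass screw in rad, 0 to 1.45 (stop), grows clockwise seen from above. It starts between 0 and 0.45. A gate under the cover blocks it near 0.6 unless it is pressed in at least 3 mm; past about 1.1 it is beyond the gate and, let go, springs up and is locked. Its slot lies along the box's x at 0. Friction about 0.05 N m.
- screw_right (a joint): The same for the right (-y) screw.
- press_left (a joint): How far the left screw is pressed in, in m: 0 sprung up, 0.005 at the bottom; the spring takes about 4 N to start and 9 N at the bottom.
- press_right (a joint): The same for the right screw.
- slot_left (a point): Centre of the floor of the left screw's slot, on the screw's axis; x along the slot, z up out of the cover. The brass head has radius 16 mm; its straight slot crosses the whole head, 6.5 mm wide and 6 mm deep, open at both ends. With the cover shut and the screw up, this point is at z = 62 mm, the head's top at 68 mm and the boss's top at 67 mm above the worktop.
- slot_right (a point): The same for the right screw.
- stand: Wooden stand fixed on the worktop, 60 (x) x 170 (y) x 110 mm, origin at the centre of its underside, z up. Its top plate has two square holes 32 x 32 mm at y = +45 and -45 mm, each with a screwdriver hanging in it by its guard, blade down. Close behind it is a big fixed blue file box, 235 mm high: world x from 0.48 to 0.83, y from 0 to 0.30 m, with its open lid above x = 0.63.
- driver: Red-handled flat-blade screwdriver, 0.14 kg, hanging in either hole. Origin at the blade's tip, z up to the handle. Blade 22 mm wide along its x, 3 thick along its y, 16 long; shaft radius 5; black guard of radius 24 mm from z = 66 to 72; square handle 30 x 30 mm, sides along x and y, z = 72 to 152 mm. In the stand the guard rests on the top plate and the tip is 44 mm above the worktop.
- spare_driver: Blue-handled screwdriver of the same size with a pointed tip, hanging in the other hole; it does not fit the screws and stays there. Origin at its tip, z up.
- aerosol: Upright pink aerosol can with a purple cap, radius 29, 191 mm high, standing between the stand and the box. Origin at the centre of its underside. Leave it.
- jar: Glass jar of bolts with a tin lid, radius 31, 90 mm high. Origin at the centre of its underside. Leave it.
- spanner: Spanner lying in front of the box, 40 x 162 x 8 mm, long along its y. Origin at the centre of its underside. Leave it.

How it is judged:
By the outcome, as a careful person would: the job done as asked, in the order asked, and still so for the second after the job is handed in, with the robot touching nothing.
It also fails if it takes over 72 s, if anything falls off the work surface, if the arm or the gripper's body presses on something with over 40 N, if the wrist force passes 120 N, or if a joint passes its speed limit or range.

## Working session

There is one attempt and no reset: what is moved stays moved. The work goes in short steps, each a Python script; the robot and the scene stay as the last script left them, time stands still between calls to the robot, and variables do not carry over. Pictures are saved under pics/ and viewed, at most 10 in all, crops included, and the job is handed in when it is done.

```bash
ls; mkdir -p pics
cat > h.py <<'E'
import numpy as np, cv2
from bench import ctrl, get_image
def cloud(im):
    z=im["z_map"]; v,u=np.mgrid[0:480,0:640]
    p=np.stack([(u-im["cx"])/im["fx"]*z,-(v-im["cy"])/im["fy"]*z,-z],-1)
    w=p@im["T"][:3,:3].T+im["T"][:3,3]; w[z==0]=np.nan
    return w
E
python3 - <<'E'
from h import *
for n in("scene","top"):
    im=get_image(n); cv2.imwrite(f"pics/{n}0.png",im["pixels"]); np.savez(f"pics/{n}0.npz",**im); print(n,im.keys(),im["T"].round(3),im["fx"],im["cx"],im["cy"])
print(ctrl.get_state(),ctrl.grip_depth)
E
```

```text
pics
scene dict_keys(['pixels', 'z_map', 'fx', 'fy', 'cx', 'cy', 'T']) [[-5.05000e-01  4.09000e-01 -7.60000e-01 -6.84155e+02]
 [-8.63000e-01 -2.55000e-01  4.37000e-01  6.58383e+02]
 [-1.50000e-02  8.76000e-01  4.82000e-01  8.14336e+02]
 [ 0.00000e+00  0.00000e+00  0.00000e+00  1.00000e+00]] 596.8409127112279 316.69935001321755 238.21566879959542
top dict_keys(['pixels', 'z_map', 'fx', 'fy', 'cx', 'cy', 'T']) [[ 2.200000e-02  9.940000e-01 -1.040000e-01  3.852230e+02]
 [-1.000000e+00  2.100000e-02 -1.500000e-02 -5.976000e+00]
 [-1.300000e-02  1.040000e-01  9.940000e-01  1.256942e+03]
 [ 0.000000e+00  0.000000e+00  0.000000e+00  1.000000e+00]] 564.5301392617871 331.4503920970075 242.41788050325638
{'t': 0.1, 'joint_pos': array([-7.84828126e+01,  2.78915268e+00,  5.59917085e+00,  9.29324800e+01,
       -3.71210083e-04,  8.26774622e+01]), 'dq': array([-0.04331063, -0.04717793,  0.18033627,  0.1045897 ,  0.05035955,
        0.02004407]), 'joint_efforts': array([ 1.87498852e-03, -3.39851618e+01,  3.20935714e+01,  1.58624531e-02,
       -1.36159133e-04,  1.36519521e-06]), 'tool_pos': array([ 169.48275448, -496.69528309,  403.61681826]), 'tool_rot': array([-1.79878490e+02, -1.52401547e-02,  1.88397095e+01]), 'wrist_force': array([-0.29566238, -0.71346948, -0.64855848]), 'ft_torque': array([-0.03456715,  0.01038076, -0.05009847]), 'grip_force': 0.0, 'width': 85.27818296294645} 154.70000000000002
```

View pics/scene0.png

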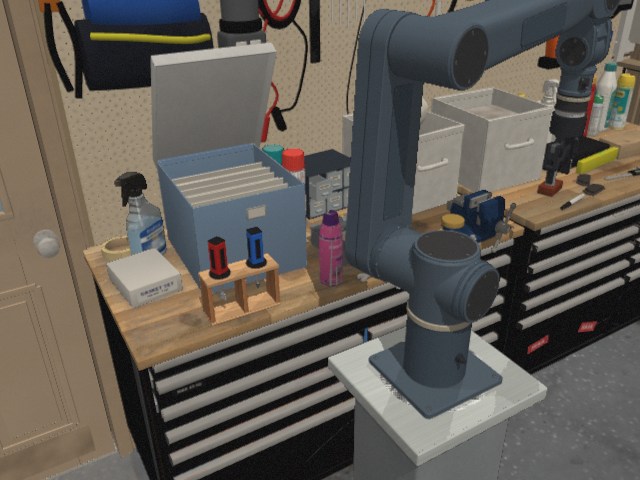

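View pics/top0.png

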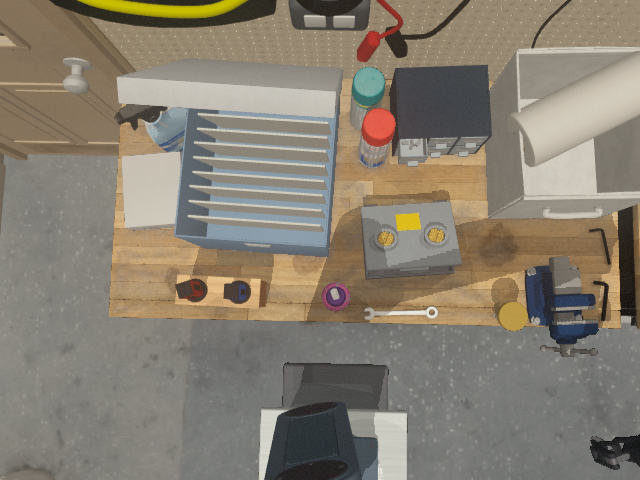

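Top picture: red driver at (195,290), blue at (237,291), can at (336,296), box around (410,240) with screws at (386,239) and (436,236), spanner at (400,314). Next I measure with depth and enlarge two crops.

```bash
cat > m.py <<'E'
from h import *
im=dict(np.load("pics/top0.npz")); w=cloud(im); px=im["pixels"].astype(int)
def rect(m,name):
    p=w[m][:,:2].astype(np.float32); r=cv2.minAreaRect(p); print(name,len(p),np.round(p.mean(0),1),np.round(r[0],1),np.round(r[1],1),round(r[2],1),"z",np.nanmedian(w[m][:,2]).round(1))
v,u=np.mgrid[0:480,0:640]
def box(a,b,c,d): return (u>=a)&(u<c)&(v>=b)&(v<d)
Z=w[...,2]
S=box(165,265,275,320)
rect(S&(Z>102)&(Z<113),"stand")
rect(box(170,270,215,315)&(Z>185),"red top"); rect(box(216,270,265,315)&(Z>185),"blue top")
rect(box(310,270,365,320)&(Z>150),"can")
rect(box(490,295,535,340)&(Z>70),"jar")
rect(box(360,303,442,325)&(Z>4)&(Z<20),"spanner")
B=box(355,195,470,285)&(Z>35)
# cover plane, RANSAC-like
P=w[B]; ok=np.ones(len(P),bool)
for i in range(15):
    c=np.linalg.lstsq(np.c_[P[ok][:,:2],np.ones(ok.sum())],P[ok][:,2],rcond=None)[0]
    r=P[:,2]-np.c_[P[:,:2],np.ones(len(P))]@c; ok=abs(r)<(15 if i<5 else 3)
print("plane",c,ok.sum()); ang=np.degrees(np.arctan(np.hypot(*c[:2]))); print("tilt",ang,"dir",np.degrees(np.arctan2(-c[1],-c[0])))
m=np.zeros_like(B); m[B]=ok; rect(m,"cover"); 
hi=np.zeros_like(B); hi[B]=(r>7)&(r<18)
for n,s in(("L",u<411),("R",u>=411)): rect(hi&s,"boss"+n)
pts=w[m][:,:2].astype(np.float32); print(cv2.boxPoints(cv2.minAreaRect(pts)).round(1))
for n,(a,b,c2,d) in {"a":(170,270,270,310),"b":(355,195,465,285)}.items():
    cv2.imwrite(f"pics/crop_{n}.png",cv2.resize(im["pixels"][b:d,a:c2],None,fx=7 if n=="b" else 6,fy=7 if n=="b" else 6,interpolation=cv2.INTER_CUBIC)[:600])
E
python3 m.py; python3 -c "
import cv2,numpy as np
a=cv2.imread('pics/crop_a.png');b=cv2.imread('pics/crop_b.png');b=cv2.resize(b,None,fx=.55,fy=.55)
o=np.zeros((a.shape[0]+b.shape[0],max(a.shape[1],b.shape[1]),3),np.uint8);o[:a.shape[0],:a.shape[1]]=a;o[a.shape[0]:,:b.shape[1]]=b;cv2.imwrite('pics/c.png',o);print(o.shape)"
```

```text
stand 1051 [400.  232.9] [400.9 240.3] [171.2  60. ] 88.2 z 110.6
red top 266 [401.7 283.5] [401.9 284.3] [29.4 29.1] 20.7 z 197.6
blue top 253 [400. 195.] [399.7 195.6] [28.  29.2] 1.3 z 197.6
can 525 [3.951e+02 2.000e-01] [395.1   0.5] [48.5 48.7] 1.2 z 182.6
jar 726 [ 364.5 -360.4] [ 364.3 -361.6] [59.8 58.9] 43.6 z 90.6
spanner 544 [ 363.8 -142.2] [ 364.4 -141.9] [177.3  45.6] 89.8 z 6.6
plane [-4.34995944e-01 -3.66589881e-02  3.10546704e+02] 4306
tilt 23.58309396095237 dir 4.817180340702845
cover 4306 [ 525.7 -149.9] [ 527.3 -150.4] [150.6 193.8] 5.0 z 87.4
bossL 363 [515.9 -99.6] [516.7 -99.5] [47.1 45.9] 59.3 z 102.6
bossR 367 [ 525.4 -202.5] [ 546.4 -218.9] [ 46.6 103.9] 52.1 z 102.5
[[ 443.9  -60.4]
 [ 460.7 -253.5]
 [ 610.7 -240.4]
 [ 594.   -47.3]]
(570, 600, 3)
```

View pics/c.png

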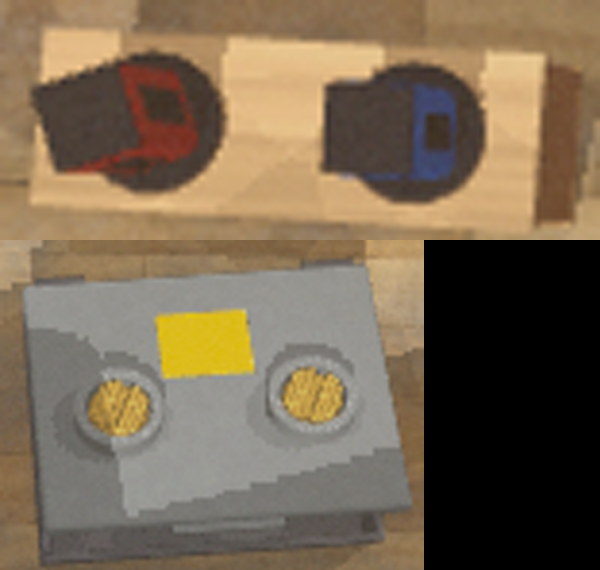

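Crop shows the red handle turned about 20° and the cover ajar, with both slots visible. I close the cover and, in the same step, look at the red driver's blade in the scene view.

```bash
cat > s1.py <<'E'
from h import *
im=dict(np.load("pics/scene0.npz")); w=cloud(im)
z=w[...,2]
for n,c in(("red",(402,284)),("blue",(400,195.5))):
    for lo,hi in((43,52),(52,60),(64,90),(150,190)):
        m=(np.hypot(w[...,0]-c[0],w[...,1]-c[1])<25)&(z>lo)&(z<hi)
        if m.any():
            q=w[m]; uv=np.argwhere(m); print(n,lo,len(q),q.min(0).round(),q.max(0).round(),"px",uv.min(0),uv.max(0))
cv2.imwrite("pics/blade.png",cv2.resize(im["pixels"][230:320,190:290],None,fx=6,fy=6,interpolation=cv2.INTER_CUBIC))
yaw=np.radians(4.9); c=np.array([517.6,-151.6]); R=np.array([[np.cos(yaw),-np.sin(yaw)],[np.sin(yaw),np.cos(yaw)]])
p=c+R@[-60,0]
ctrl.command_gripper(0)
ctrl.move_pose([*p,173+150],[180,0,5])
print(ctrl.get_state()["tool_pos"],ctrl.get_state()["t"],ctrl.get_state()["joint_pos"].round())
r=ctrl.move_straight([*p,173+50],feed=50,contact_N=15)
s=ctrl.get_state(); print(r,s["tool_pos"],s["wrist_force"],s["t"])
ctrl.move_straight([*p,173+150]);
E
python3 s1.py
```

```text
red 43 21 [387. 281.  44.] [407. 290.  52.] px [295 219] [300 225]
red 52 21 [387. 283.  52.] [414. 293.  60.] px [291 218] [296 225]
red 64 31 [391. 281.  66.] [402. 293.  87.] px [284 219] [291 223]
red 150 287 [378. 268. 150.] [408. 304. 190.] px [243 207] [262 226]
blue 43 5 [395. 197.  45.] [399. 203.  52.] px [285 256] [287 258]
blue 52 12 [391. 195.  52.] [399. 203.  58.] px [283 256] [286 259]
blue 64 30 [390. 193.  64.] [401. 204.  83.] px [274 255] [281 259]
blue 150 250 [378. 183. 150.] [412. 214. 190.] px [232 246] [251 262]
[ 457.78217718 -157.41537178  323.26169127] 2.525 [-27.  -4. -10.  84.  -0. 148.]
True [ 457.77338971 -156.70982808  228.37958666] [-0.81368116  1.36027623  5.09589395] 4.2583
```

View pics/blade.png

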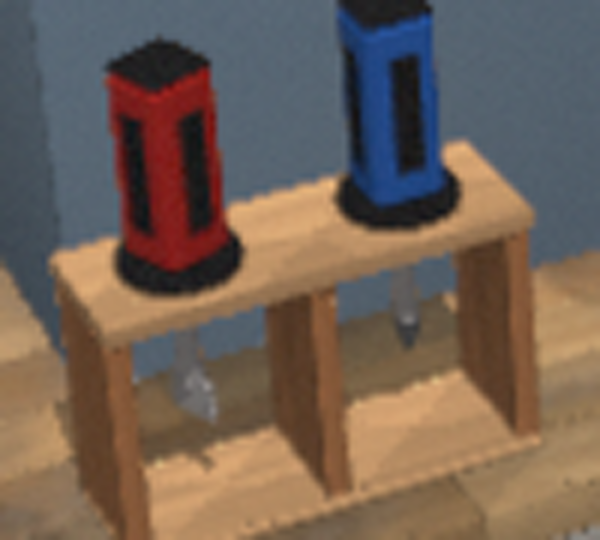

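The blade runs along about 20.7° (its lower-right corner is the nearer one), and the fingertip stopped at z=55.4, so the cover is shut. Next I move over the red driver and image the box unobstructed.

```bash
cat > s2.py <<'E'
from h import *
s=ctrl.get_state(); p=s["tool_pos"]
ctrl.command_gripper(62)
ctrl.move_straight([p[0],p[1],460],feed=300)
ctrl.move_pose([402,284.5,460],[180,0,-159.3])
print(ctrl.get_state()["joint_pos"].round(),ctrl.get_state()["t"])
im=get_image("top"); np.savez("pics/top1.npz",**im); w=cloud(im); px=im["pixels"].astype(int)
v,u=np.mgrid[0:480,0:640]; Z=w[...,2]
B=(u>350)&(u<475)&(v>195)&(v<290)
m=B&(Z>51)&(Z<59); p=w[m][:,:2].astype(np.float32); r=cv2.minAreaRect(p); print("cover",r,Z[m].mean())
b,g,rr=px[...,0],px[...,1],px[...,2]
br=B&(rr-b>50)&(Z>59)
for n,ss in(("L",u<411),("R",u>=411)):
    q=w[br&ss]; print(n,len(q),q.mean(0).round(1),cv2.minEnclosingCircle(q[:,:2].astype(np.float32)))
    bo=B&ss&(Z>63); q=w[bo][:,:2].astype(np.float32); print(" boss",q.mean(0),cv2.minEnclosingCircle(q))
cr=[cv2.resize(im["pixels"][int(c[1])-20:int(c[1])+20,int(c[0])-20:int(c[0])+20],(400,400),interpolation=cv2.INTER_CUBIC) for c in [( u[br&(u<411)].mean(),v[br&(u<411)].mean()),(u[br&(u>=411)].mean(),v[br&(u>=411)].mean())]]
cv2.imwrite("pics/screws.png",np.hstack(cr))
E
python3 s2.py
```

```text
[27. -1.  8. 99. -0.  7.] 8.3833
cover ((519.654296875, -151.32479858398438), (165.61973571777344, 194.48292541503906), 4.946309566497803) 55.868945163286256
L 269 [ 516.6 -112.8   65.2] ((527.6820678710938, -120.76963806152344), 48.660552978515625)
 boss [ 502.0008  -101.26815] ((517.1989135742188, -112.07234954833984), 52.9870719909668)
R 234 [ 518.7 -194.7   66. ] ((532.2766723632812, -184.82327270507812), 45.912899017333984)
 boss [ 510.55188 -203.65878] ((512.172607421875, -191.49981689453125), 55.502960205078125)
```

View pics/screws.png

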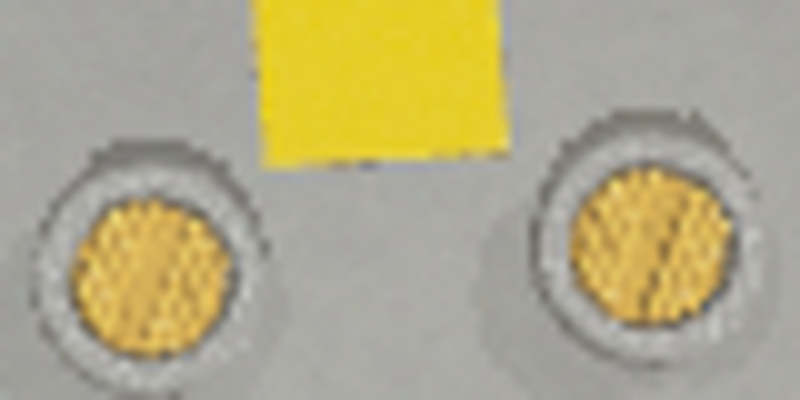

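Left slot runs from about (135,335) to (165,220) in the crop, yaw ≈ -15°. The right slot runs from (645,305) to (685,200), yaw ≈ -21°. I refine this numerically with depth, then grasp the driver.

```bash
cat > meas.py <<'E'
from h import *
def meas(names=("top",),n=6,verbose=True):
    out={}
    for name in names:
        ims=[get_image(name) for _ in range(n)]
        im=ims[0]; im["z_map"]=np.median([i["z_map"] for i in ims],0).astype(np.float32); w=cloud(im); Z=w[...,2]
        for k,g in(("L",(502,-101.3)),("R",(510.8,-204))):
            c=np.array(g,float)
            for _ in range(8):
                d=np.hypot(w[...,0]-c[0],w[...,1]-c[1]); m=(d<27)&(Z>62)
                q=w[m][:,:2]
                if len(q)<50: break
                h=cv2.convexHull(q.astype(np.float32))[:,0].astype(float)
                c2,r2=cv2.minEnclosingCircle(h.astype(np.float32)); c=(np.array(c2)+q.mean(0))/2 if _<4 else q.mean(0)
            sl=(d<13.5)&(Z<64.2); p=w[sl][:,:2]; ev=None
            if len(p)>5:
                e,V=np.linalg.eigh(np.cov(p.T)); a=np.degrees(np.arctan2(V[1,1],V[0,1])); a=(a+90)%180-90; ev=(round(a,1),p.mean(0).round(1),len(p),np.sqrt(e).round(1))
            zz=Z[d<12]; print(name,k,len(q),q.mean(0).round(1),np.round(c2,1),round(r2,1),"slot",ev,"head z",np.nanpercentile(zz,[5,80]).round(1) if len(zz) else "")
E
python3 - <<'E'
from meas import *
meas(("top","scene"))
print(ctrl.get_state()["t"])
x,y=402,284.7
ctrl.move_straight([x,y,330],feed=300)
ctrl.move_straight([x,y,310.7],feed=100)
s=ctrl.get_state(); print(s["tool_pos"],s["wrist_force"])
ctrl.command_gripper(20)
s=ctrl.get_state(); print(s["width"],s["grip_force"],s["tool_pos"],s["tool_rot"],s["wrist_force"],s["t"])
E
```

```text
top L 370 [ 501.2 -100.7] [ 501.5 -100.6] 24.2 slot (np.float64(-21.0), array([ 501.7, -100.7]), 30, array([1.8, 7.9])) head z [62.3 70.2]
top R 385 [ 510.4 -204. ] [ 510.3 -204.1] 24.1 slot (np.float64(-19.5), array([ 509.8, -204.7]), 28, array([1.7, 8.5])) head z [62.6 69.9]
scene L 66 [ 491.7 -106.8] [ 495.2 -104. ] 24.1 slot (np.float64(40.8), array([ 493.7, -105.5]), 14, array([6.1, 8.4])) head z [60.3 67. ]
scene R 37 [ 515.8 -191.9] [ 495.2 -104. ] 24.1 slot None head z [66.2 67.2]
9.0333
[402.38088418 284.8936794  312.06696958] [ 0.23827397 -0.48973299  0.17244724]
29.18350187497327 57.28707253932953 [402.32503292 284.91284926 311.86177117] [ 1.79981325e+02  1.22921087e-01 -1.59294692e+02] [-0.72847386  0.27340885  4.26300649] 10.35
```

```bash
cat > s3.py <<'E'
from h import *
OFF=267.9
def rep(tag):
    s=ctrl.get_state(); print(tag,"tip",(s["tool_pos"]-[0,0,OFF]).round(2),"rot",s["tool_rot"].round(2),"F",s["wrist_force"].round(1),"M",s["ft_torque"].round(2),"w",round(s["width"],1),"t",round(s["t"],1)); return s
E
python3 - <<'E'
from s3 import *
ctrl.move_straight([402.3,284.9,530],feed=250)
rep("lift")
ctrl.move_pose([420,60,530],[180,0,170])
ctrl.move_pose([501.4,-100.7,OFF+110],[180,0,160]); rep("over"); print(ctrl.get_state()["joint_pos"].round())
ctrl.move_straight([501.4,-100.7,OFF+76],feed=80); rep("near")
im=get_image("scene"); cv2.imwrite("pics/sc2.png",cv2.resize(im["pixels"][150:450,200:600],(800,600)))
im=get_image("top"); cv2.imwrite("pics/tp2.png",cv2.resize(im["pixels"][180:330,320:520],(800,600)))
r=ctrl.move_straight([501.4,-100.7,OFF+61],feed=20,contact_N=3); print(r); rep("contact")
E
```

```text
lift tip [402.44 284.96 260.46] rot [-1.7998e+02 -1.7000e-01 -1.5930e+02] F [-0.3  0.2 -2. ] M [-0.   -0.05 -0.02] w 29.3 t 11.4
over tip [501.65 -99.66 111.19] rot [1.7995e+02 7.0000e-02 1.6010e+02] F [ 0.3 -0.2 -1.9] M [-0.   -0.04  0.  ] w 29.4 t 13.2
[-19.   0.   0.  90.   0.   1.]
near tip [ 501.17 -100.51   75.45] rot [-1.8000e+02 -6.0000e-02  1.6001e+02] F [-0.5  0.5 -1.9] M [-0.02 -0.02 -0.03] w 29.2 t 13.8
True
contact tip [ 501.24 -100.67   60.88] rot [-1.8e+02 -5.0e-02  1.6e+02] F [ 0.  -0.1  2.5] M [-0.05 -0.14  0.04] w 29.5 t 14.6
```

Contact at the slot floor height (60.9, with the offset), so the blade is in the slot. Press and turn in small steps, watching the moment.

```bash
cat > turn.py <<'E'
from s3 import *
def turn(x,y,yaw0,ymin,zf):
    # zf: measured tip height at slot floor contact, screw sprung up
    r=ctrl.move_straight([x,y,OFF+zf-5.6],feed=15,contact_N=16); s=rep("pressed %s"%r)
    z=OFF+zf-5.6
    yaw=yaw0
    while yaw>ymin:
        yaw-=4
        ctrl.move_straight([x,y,z],[180,0,yaw],feed=150); s=ctrl.get_state()
        print(yaw,round(s["tool_rot"][2],1),"z",round(s["tool_pos"][2]-OFF,2),"F",s["wrist_force"].round(1),"Mz",s["ft_torque"].round(2),round(s["t"],1))
        if abs(s["ft_torque"][2])>0.35: break
    return yaw
E
python3 - <<'E'
from turn import *
turn(501.3,-100.7,160,90,60.9)
E
```

```text
pressed False tip [ 501.55 -100.8    56.71] rot [-1.8e+02 -9.0e-02  1.6e+02] F [-1.1 -0.1  7.5] M [0.06 0.26 0.03] w 29.4 t 15.0
156 156.0 z 56.7 F [-1.8  0.6  7.6] Mz [ 0.1   0.36 -0.02] 15.3
152 152.0 z 56.69 F [-1.2  0.1  6.7] Mz [-0.    0.27  0.02] 15.5
148 148.0 z 56.7 F [-1.6  0.1  7.4] Mz [-0.04  0.34 -0.03] 15.8
144 144.0 z 56.68 F [-1.2 -0.5  6.2] Mz [-0.05  0.34 -0.03] 16.0
140 140.0 z 56.7 F [-1.4  0.7  7.8] Mz [-0.12  0.37  0.03] 16.3
136 136.0 z 56.68 F [-1.7 -0.1  6.4] Mz [-0.1   0.39 -0.04] 16.5
132 132.0 z 56.69 F [-1.2 -0.3  6.9] Mz [-0.11  0.35  0.03] 16.8
128 128.0 z 56.67 F [-1.  -0.6  7.7] Mz [-0.19  0.4   0.03] 17.0
124 124.0 z 56.68 F [-1.9 -0.4  7.6] Mz [-0.18  0.43  0.04] 17.3
120 120.0 z 56.7 F [-1.7 -1.5  7.9] Mz [-0.2   0.46  0.  ] 17.5
116 116.0 z 56.69 F [-1.2 -0.2  8.4] Mz [-0.21  0.38  0.03] 17.8
112 112.0 z 56.67 F [-1.1 -0.6  7.6] Mz [-0.22  0.44 -0.01] 18.0
108 108.0 z 56.68 F [-1.8 -1.3  7.9] Mz [-0.3   0.52 -0.  ] 18.3
104 104.0 z 56.69 F [-1.5 -1.1  7.8] Mz [-0.22  0.52 -0.05] 18.5
100 100.0 z 56.68 F [-1.5 -1.2  8.5] Mz [-0.23  0.47  0.03] 18.8
96 96.0 z 56.68 F [-1.6 -1.8  8.3] Mz [-0.25  0.51 -0.05] 19.0
92 92.0 z 56.66 F [-2.6  0.3  7.4] Mz [-0.26  0.74  0.02] 19.3
88 88.0 z 56.67 F [-3.1 -1.6  7.7] Mz [-0.2   0.89  0.23] 19.5
```

Run:
```python
from turn import *
p=[501.3,-100.7]
for yaw in(86,84):
    ctrl.move_straight([*p,OFF+55.3],[180,0,yaw],feed=100); s=rep(yaw)
    if abs(s["ft_torque"][2])>.4: break
ctrl.move_straight([*p,OFF+55.3],[180,0,93],feed=150); rep("back")
ctrl.move_straight([*p,OFF+61.5],feed=40); rep("up")
ctrl.move_straight([*p,OFF+95],feed=100); rep("clear")
q=[510.3,-204.1]
ctrl.move_straight([*q,OFF+95],[180,0,160.5],feed=200)
im=get_image("top"); np.savez("pics/top3.npz",**im)
ctrl.move_straight([*q,OFF+76],feed=100); rep("near R")
r=ctrl.move_straight([*q,OFF+59.5],feed=20,contact_N=3); print(r); rep("contact")
```

```text
86 tip [ 500.9  -100.97   56.67] rot [-1.7999e+02  1.3000e-01  8.6070e+01] F [-3.  -0.4  8.8] M [-0.22  0.87  0.45] w 29.2 t 19.8
back tip [ 501.09 -101.     56.69] rot [1.7998e+02 1.1000e-01 9.3010e+01] F [-1.8 -1.   7.9] M [-0.17  0.62  0.04] w 29.7 t 20.1
up tip [ 501.12 -100.88   61.05] rot [-1.7994e+02  3.0000e-02  9.2990e+01] F [-1.  -1.   2.2] M [-0.41  0.22 -0.01] w 30.0 t 20.4
clear tip [ 501.38 -100.58   94.67] rot [-1.7999e+02 -3.0000e-02  9.3010e+01] F [ 0.6 -0.9 -1.3] M [-0.01 -0.02  0.03] w 29.4 t 20.9
near R tip [ 509.95 -203.69   74.95] rot [ 1.7998e+02 -1.4000e-01  1.6051e+02] F [ 0.8 -0.1 -1.7] M [ 0.    0.01 -0.  ] w 29.2 t 22.6
True
contact tip [ 510.24 -204.05   60.48] rot [ 1.800e+02 -3.000e-02  1.605e+02] F [-0.1  0.2  4.1] M [-0.03 -0.06  0.02] w 29.6 t 23.3
```

Run:
```python
from turn import *
p=[510.3,-204.1]
turn(*p,160.5,86,60.8)
```

```text
pressed False tip [ 510.51 -204.21   56.7 ] rot [ 1.7999e+02 -7.0000e-02  1.6050e+02] F [-0.3  0.5  7.3] M [ 0.04  0.22 -0.  ] w 29.4 t 23.7
156.5 156.5 z 56.69 F [-1.1  0.3  7.1] Mz [ 0.18  0.29 -0.03] 24.0
152.5 152.5 z 56.71 F [-0.4  0.4  7.5] Mz [ 0.1   0.35 -0.03] 24.2
148.5 148.5 z 56.7 F [-1.4 -0.4  7.4] Mz [0.01 0.3  0.04] 24.5
144.5 144.5 z 56.72 F [-1.8 -0.6  7. ] Mz [-0.06  0.33  0.01] 24.7
140.5 140.5 z 56.7 F [-1.8 -0.6  7.9] Mz [-0.07  0.38 -0.  ] 25.0
136.5 136.5 z 56.69 F [-1.2 -0.5  7.9] Mz [-0.07  0.4   0.07] 25.2
132.5 132.5 z 56.7 F [-0.3 -1.2  6.8] Mz [-0.11  0.39 -0.01] 25.5
128.5 128.5 z 56.71 F [-1.5 -0.3  7.3] Mz [-0.09  0.41 -0.04] 25.7
124.5 124.5 z 56.72 F [-1.4 -0.3  7.9] Mz [-0.13  0.42  0.02] 26.0
120.5 120.5 z 56.72 F [-1.9 -0.1  7. ] Mz [-0.22  0.41  0.02] 26.2
116.5 116.5 z 56.72 F [-1.6 -0.   7.7] Mz [-0.16  0.4   0.01] 26.5
112.5 112.5 z 56.7 F [-1.  -0.5  7.1] Mz [-0.2   0.45  0.01] 26.7
108.5 108.5 z 56.68 F [-1.2 -0.3  8.2] Mz [-0.17  0.44  0.01] 27.0
104.5 104.5 z 56.71 F [-1.1 -1.2  7. ] Mz [-0.21  0.45  0.01] 27.2
100.5 100.5 z 56.72 F [-2.9 -0.5  8.1] Mz [-0.16  0.5   0.03] 27.5
96.5 96.5 z 56.71 F [-1.2 -0.6  6.8] Mz [-0.26  0.5   0.05] 27.7
92.5 92.5 z 56.7 F [-3.  -1.2  7.3] Mz [-0.24  0.69  0.02] 28.0
88.5 88.5 z 56.7 F [-2.5  0.4  8.7] Mz [-0.25  0.84  0.2 ] 28.2
84.5 84.6 z 56.71 F [-2.  -0.6  8.3] Mz [-0.28  0.9   0.58] 28.5
```

Both screws hit their stop. I lift out, move off to the stand's far side and measure the slots.

Run:
```python
from turn import *
from meas import meas
p=[510.3,-204.1]
ctrl.move_straight([*p,OFF+55.3],[180,0,92],feed=150)
ctrl.move_straight([*p,OFF+61.5],feed=40); rep("up")
ctrl.move_straight([*p,OFF+110],feed=120); rep("clear")
ctrl.move_pose([430,-80,530],[180,0,150])
ctrl.move_pose([402.3,284.9,530],[180,0,-159.3]); rep("over stand"); print(ctrl.get_state()["joint_pos"].round())
meas(("top",),4)
im=get_image("top"); a=cv2.resize(im["pixels"][205:285,350:470],(600,400),interpolation=cv2.INTER_CUBIC); cv2.imwrite("pics/locked.png",a)
im=get_image("scene"); cv2.imwrite("pics/sc4.png",cv2.resize(im["pixels"][120:345,140:440],(800,600)))
```

```text
up tip [ 510.05 -204.35   61.09] rot [-1.7992e+02  4.0000e-02  9.1980e+01] F [-1.5 -1.7  0.9] M [-0.48  0.35  0.07] w 29.4 t 29.1
clear tip [ 510.37 -203.92  109.14] rot [-1.7996e+02 -6.0000e-02  9.2010e+01] F [-0.1 -0.4 -1.6] M [ 0.   -0.01  0.02] w 29.2 t 29.6
over stand tip [402.96 284.17 261.62] rot [-1.7995e+02 -5.0000e-02 -1.5941e+02] F [-0.5 -0.1 -1.3] M [-0.03  0.04  0.01] w 29.7 t 31.8
[ 27.   2.  20. 108.  -0.   7.]
top L 364 [ 501.3 -100.6] [ 501.3 -100.6] 24.0 slot (np.float64(-76.0), array([ 501. , -100.8]), 25, array([3.2, 8.1])) head z [62.5 70.2]
top R 379 [ 510.2 -204.1] [ 510.4 -204.2] 24.2 slot (np.float64(-76.3), array([ 510.8, -203.9]), 26, array([1.8, 8.3])) head z [62.2 70.3]
```

View pics/locked.png

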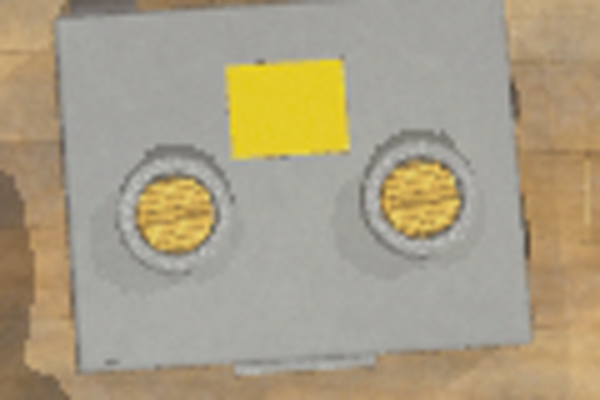

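View pics/sc4.png

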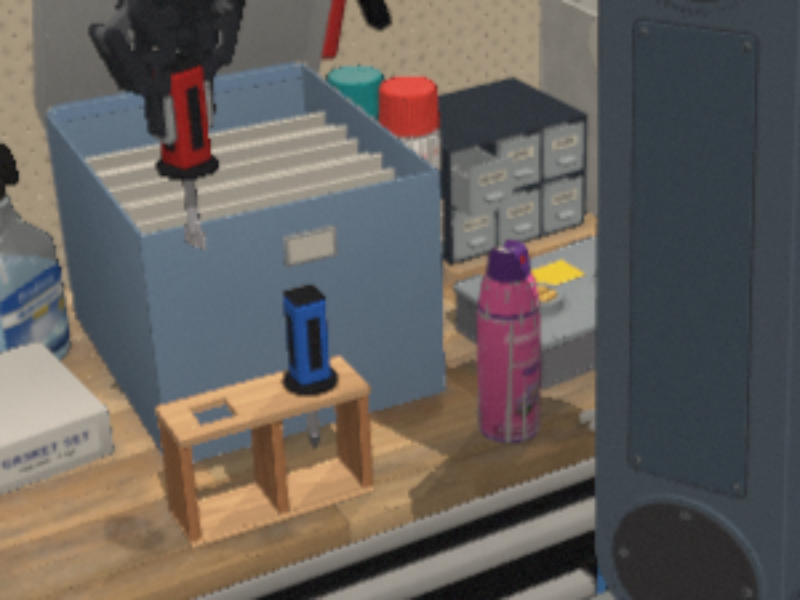

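Both slots now lie at about -76° (locked, heads up, at (176,214) and (420,198) in the crop). The driver hangs straight at (188,160), above the free hole at (213,410). Lower it in, release and retreat.

Run:
```python
from s3 import *
p=[402.3,285.0]
ctrl.move_straight([*p,OFF+118],feed=250)
r=ctrl.move_straight([*p,OFF+52],feed=80,contact_N=5); rep("in %s"%r)
if not r:
    r=ctrl.move_straight([*p,OFF+41.5],feed=20,contact_N=4); rep("seat %s"%r)
```

```text
in False tip [402.49 285.11  52.55] rot [ 1.7999e+02  6.0000e-02 -1.5930e+02] F [ 0.3  1.3 -0.9] M [0.01 0.   0.04] w 29.6 t 33.8
seat True tip [402.42 285.08  43.98] rot [ 1.7999e+02  6.0000e-02 -1.5930e+02] F [-0.5  0.3  3.5] M [-0.02 -0.09 -0.01] w 29.4 t 34.3
```

Run:
```python
from s3 import *
ctrl.command_gripper(60); ctrl.dwell(.2)
s=ctrl.get_state()["tool_pos"]
ctrl.move_straight([s[0],s[1],460],feed=150)
ctrl.move_pose([300,60,480],[180,0,-160]); rep("away")
im=get_image("scene"); a=cv2.resize(im["pixels"][190:340,180:380],(533,400)); 
im=get_image("top"); b=cv2.resize(im["pixels"][190:330,160:480],(800,350)); 
w=cloud(im); m=np.zeros((480,640),bool); m[270:315,165:265]=1; Z=w[...,2]
for n,c in(("red",(402,285)),("blue",(400,195.5))):
    q=w[m&(Z>185)&(np.hypot(w[...,0]-c[0],w[...,1]-c[1])<40)]; print(n,len(q),np.median(q,0) if len(q) else 0, cv2.minAreaRect(q[:,:2].astype(np.float32)) if len(q) else 0)
cv2.imwrite("pics/end_a.png",a); cv2.imwrite("pics/end_b.png",b)
a=cv2.resize(a,(333,250)); o=np.zeros((600,800,3),np.uint8); o[:250,:333]=a; o[250:]=b; cv2.imwrite("pics/end.png",o)
```

```text
away tip [300.38  60.22 211.74] rot [ 1.7998e+02  1.0000e-02 -1.6000e+02] F [ 0.2  0.2 -0.4] M [-0.   -0.   -0.03] w 59.8 t 37.0
red 265 [402.10253015 283.4314664  197.60583555] ((401.5592956542969, 284.2608337402344), (29.16849136352539, 29.933286666870117), 19.766746520996094)
blue 253 [400.44866167 195.19724309 197.49086522] ((399.65966796875, 195.69422912597656), (28.07550811767578, 29.312780380249023), 1.36314857006073)
```

View pics/end.png

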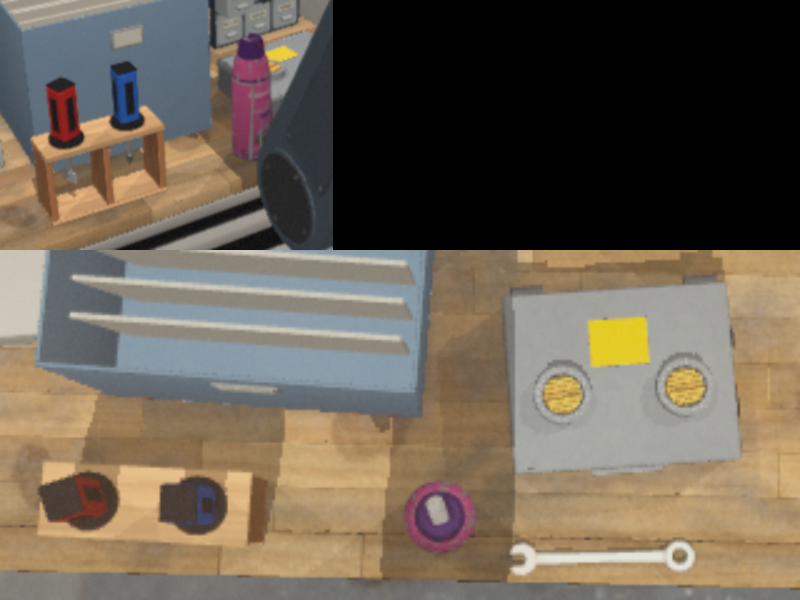

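The red driver is back upright in its hole at (80,500), the cover is shut with both slots crosswise at (562,394) and (685,386), and the other things have not moved.

```bash
python3 -c "
from bench import ctrl
print(ctrl.finish_job())"
```

```text
the job is handed in; nothing more can be done
None
```

The cover is shut, both screws are turned clockwise to their stops and have sprung back up, and the red screwdriver is back upright in its stand hole; the job was handed in after about 37 s of robot time.

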